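Clamp a charcoal block to the set mark

ROBOT

A 6-joint arm with a two-finger parallel gripper is mounted at the origin on the work surface; the furniture and walls round the work are solid. World frame = base frame: x ahead of the robot, y to its left, z up, the work surface at z = 0. Lengths are in m, angles in rad, forces in N, time in s.
With the tool pointing down it reaches from about 0.375 to 0.9 m from the base axis. Payload 3.1 kg.
Tool frame: the origin (TCP) lies on the centre line of the jaws, within the pads' length; the fingertips stand robot.tcp_to_tips ahead of it and the grasp point (between the pads) lies 3 mm ahead of it (robot.tcp_to_tips is the distance from the TCP to the fingertips, in m); z points along the fingers, y is the line along which they close (so a half turn about z gives the same grasp; the last joint's range is limited). The gripper opens to 87 mm and grips with 3 to 60 N. Pads are 19 mm wide; open, the fingers measure 117 mm over their backs; the gripper's body (75 mm by 190 mm) begins 51 mm behind the grasp point.
Start: joints at [1.159, 0.527, 1.433, -0, 1.181, -0.178], TCP at [0.144, 0.608, 0.221] pointing down, gripper open.
Joint ranges: [-3.08, 3.08], [-0.75, 2.2], [0.22, 2.44], [-1.43, 4.57], [0, 2.65], [-2.85, 2.85]. Speed limits (rad/s): [2.79, 2.79, 3.14, 3.14, 3.14, 3.14].

INTERFACE

Orientations are given as a unit quaternion [x, y, z, w].
In Python, from rig import robot gives the robot as it stands. The module is installed in compiled form; this text tells all that it offers.
- The arm moves only by the shell command python3 -m jog 'ROWS' [FORCE]. ROWS is JSON, one flat list of numbers, 5 for each row, row after row: the finger opening in m, from 0 to 0.087, then the shift along the tool's x, y, z in m, then the turn about the tool's z in units of 10 degrees (1.0 is 10 degrees). In form: [claw, x, y, z, roll, claw, x, y, z, roll, ...]. A call has 1 to 20 rows; each row shifts and turns the commanded pose from where the row before left it, along the tool's axes as they then stand; what a row does not reach is not made up. A row lasts 1/8 s, in which the tool goes at most 62.5 mm and 10.7 degrees, less where a joint would pass 70% of its speed; a pose out of reach is approached as far as the arm can. A call with a gripper value outside its range is refused whole. The fingers move at their own pace and stop on an object; FORCE is the grip in N (left out, the last holds). Time passes only in rows, so rows that do not move let the fingers close. It gives the time, the measured TCP pose, the force, the opening and the grip force at its end, in the units of the state.
- robot.get_obs(): the state, without advancing time (a new reading comes with each control period).
- robot.camera(name): name is "scene" or "top"; returns the picture (384x512x3 uint8, blue, green, red); there is no depth.
- robot.camera_model(name): a dict with "fx", "fy", "cx", "cy" (pixels), "R" (3x3) and "t" (3): a world point X has camera coordinates R X + t. Camera axes: x right, y down, z forward; pixel columns grow to the right and rows downward; lengths in m; the calibration is good to about 2 mm. A picture is of the moment at which its call begins. camera_model takes no time and is no camera call.
- robot.hand_in(): hands the job in; it is judged then, once.
Trained networks look in the newest picture that a camera, given by its name, has taken for a name from the list of things; names that differ only in an ending like _2 or _b are one class to them, and where a whole thing is asked for, a point or a joint stands for the part that bears it (a point fixed in the world has none). Each returns a list of dicts, best first, with "conf" (0 to 1); they miss things now and then, are a little off and sometimes report something else, mostly with a low value. They report only what shows in the picture. A call takes as long as a camera call. They do not tell look-alikes from the thing itself.
- robot.look_for(camera, label): "extent" ([centre column, centre row, width, height] in pixels, round what is visible of it).
- robot.outline_of(camera, label): "region" (384x512 bool, what is visible of it) and "extent" ([centre column, centre row, width, height] in pixels, round what is visible of it).
The state is a dict: "time": time; "q": joint angles; "joint_velocities": joint speeds; "joint_torque": joint torques, N m; "position": TCP position; "tool_rot": TCP orientation; "ft_force": force on the tool from outside, world axes, zero at the start; "moment": the same for the moment, N m; "grip_width": finger opening in m; "grip_force": force on a finger pad.
Only numpy, scipy, OpenCV 4.12 (cv2) and the standard library are available. Lean on these libraries where they do the work, as an engineer would, in place of code of your own. Each camera call takes 0.05 s, during which the arm holds its last target. There are 200 camera calls.

TASK

Lay the flat, oblong black charcoal block flat on the bar of the small clamp, lengthwise between its two jaws, and let go of it. Then turn the knob clockwise until the jaws grip the block and the gauge needle points at the set mark; do not run well past the mark or press hard on the block, for charcoal cracks easily, and leave the mark where it is set.

Things in the scene. Friction and masses are not known exactly. Their poses are not given: they have to be found in the camera images.
- charcoal_center (a point): centre of the loose black charcoal block, 45 x 70 x 26 mm (x, y, z of this frame: 70 mm along y), lying flat on the table; the centre is 13 mm above its underside. Either end may point either way. (Bystanders: a blue-edged emery pack of nearly its size and a taller, square dark ring box, 55 x 55 x 40 mm)
- charcoal: the same block; origin at the centre of its underside, same axes
- bed: the clamp's steel bar on which the block lies, 38 mm wide (x), 190 mm long (y), top 20 mm above the table; origin at table height at the clamp's middle. Both sides of the bay are free; the block overhangs the bar 3.5 mm on each side
- bay (a point): middle of the bay between the jaws, on the bar's top (20 mm above the table); the block's 70 mm side goes along this frame's y. The bay is at first 83 to 89 mm long; the sprung jaw's face lies 43.5 mm from this point toward +y. The knob drives the press jaw (the -y end) 10 mm per rad into the bay; the first 13 to 19 mm only push the block up against the sprung jaw
- sprung_jaw: steel jaw at the +y end of the bay, backed by a spring of 1.3 N per mm with 1.3 N preload; it can be pushed back at most 12 mm toward +y, and turns the needle 0.09 rad per mm. Origin at the foot of its face, on the bar's top
- knob_grip (a point): grip point on the knob's upright axis, 73 mm above the table, in its black wing: 50 mm long (x of this frame), 13 mm thick (y), top at 80 mm, standing on a 40 mm round flange whose top is at 50.5 mm. It tightens clockwise seen from above, after 0 to 0.4 rad of unknown free play; 1.7 to 3.0 rad in all, so several grasps. Friction 0.16 N m plus up to 0.11 from the spring; it stays where let go
- needle (a joint): angle of the gauge needle, rad: 0 with the spring at rest, growing clockwise seen from above as the sprung jaw is pushed back; it moves 0.9 rad per rad of knob once the block is gripped
- needle_tip (a point): tip of the thin black needle, 50 mm from its pivot, on the dial plate, 54.5 mm above the table
- rider (a joint): where the set mark stands, on the same scale as the needle's angle: the needle points at the mark when both angles are equal
- mark_tip (a point): point of the set mark, a small dark steel tab with a pointed nose on the dial's outer edge; the point given lies 50 mm from the needle's pivot where the needle's tip should come. y points outward from the pivot, x is the way the needle travels as the tension grows
- clamp: the whole clamp, screwed down; origin at table height below its middle, same axes as the bed. From -y to +y: grey gear housing with the knob (y -170 to -106 mm, 58 mm wide, top at 42 mm height), press jaw driven by the knob, open bay, sprung jaw, grey spring housing with dial plate (y 78 to 150 mm, 86 mm wide, top at 51 mm). Jaws are 42 mm wide and stand to 51 mm height
There are look-alikes about, which are no part of the job. What is meant by the charcoal is not green or pink, and is the larger of those in its own colour.

How it is judged:
On the way, in this order (a step that is already met when the one before it is completed fails the run):
1. the block lies flat on the bar between the jaws, lengthwise, let go, with the needle still at rest (z of charcoal in the frame of bay between -0.003 and 0.003 m and horizontal distance between charcoal and bay below 0.018 m and angle between the y axis of charcoal and the y axis of bed, either way round below 0.2 rad and angle between charcoal's own z axis and vertical below 0.06 rad and contact force between the fingers and charcoal below 0.1 N and value of joint needle below 0.1 rad), for 0.2 s.
2. the block is gripped between the jaws and the needle points at the set mark (distance between needle_tip and mark_tip below 0.005 m and contact force between charcoal and sprung_jaw above 2 N), for 0.2 s.
At the end, for the whole second after the job is handed in: the block lies flat on the bar (within 4 mm of its top), lengthwise within 0.1 rad and within 15 mm of the bar's middle line, held against the sprung jaw with more than 2 N and at rest, and the needle's tip is within 5 mm of the set mark (all of step 2 and z of charcoal in the frame of bay between -0.003 and 0.004 m and x of charcoal in the frame of bay between -0.015 and 0.015 m and angle between the y axis of charcoal and the y axis of bed, either way round below 0.1 rad and angle between charcoal's own z axis and vertical below 0.06 rad and linear speed of charcoal below 0.01 m/s); the robot touches nothing.
It fails at once if the needle runs more than 12 mm past the set mark (x of needle_tip in the frame of mark_tip above 0.012 m).
It fails at once if the block is pushed against the sprung jaw with more than 18 N (contact force between charcoal and sprung_jaw above 18 N).
It fails at once if the block is pressed on the bar with more than 50 N (contact force between charcoal and bed above 50 N).
It fails at once if the set mark is moved more than 3 mm (distance of mark_tip from where it was at the start of the episode above 0.003 m).
It also fails if it takes over 54 s, if anything falls off the work surface, if the arm or the gripper's body presses on something with over 40 N, if the wrist force passes 120 N, or if a joint passes its speed limit or range.

## Working session

There is one attempt and no reset: what is moved stays moved. The work goes in short steps, Python scripts to look and compute and a shell command to move; the robot and the scene stay as the last step left them, time stands still between calls to the robot, and variables do not carry over. Pictures are saved under pics/ and viewed, at most 10 in all, crops included, and the job is handed in when it is done.

```bash
mkdir -p pics
cat > h.py <<'E'
import numpy as np, cv2
from rig import robot
def ray(cam,u,v,z):
    m=robot.camera_model(cam);R=np.array(m["R"]);t=np.array(m["t"])
    d=R.T@np.array([(u-m["cx"])/m["fx"],(v-m["cy"])/m["fy"],1]);o=-R.T@t
    return o+d*(z-o[2])/d[2]
def proj(cam,X):
    m=robot.camera_model(cam);p=np.array(m["R"])@np.array(X)+np.array(m["t"])
    return np.array([m["fx"]*p[0]/p[2]+m["cx"],m["fy"]*p[1]/p[2]+m["cy"]])
E
python3 - <<'E'
from h import *
a=robot.camera("top");b=robot.camera("scene")
cv2.imwrite("pics/top.png",cv2.resize(a,(800,600)));cv2.imwrite("pics/scene.png",cv2.resize(b,(800,600)));np.save("top.npy",a);np.save("scene.npy",b)
for c in("top","scene"):
    m=robot.camera_model(c);print(c,m["fx"],-np.array(m["R"]).T@np.array(m["t"]))
    for l in("charcoal","bed","sprung_jaw","knob_grip","needle","mark_tip","clamp"):
        print(l,[(round(d["conf"],2),np.round(d["extent"]).tolist()) for d in robot.look_for(c,l)[:4]])
s=robot.get_obs();print({k:np.round(v,3).tolist() for k,v in s.items()},robot.tcp_to_tips)
E
```

```text
top 390.4616639399467 [0.45083331 0.03906838 0.97473809]
charcoal [(0.9, [210.0, 281.0, 34.0, 28.0]), (0.85, [192.0, 229.0, 17.0, 12.0]), (0.83, [167.0, 126.0, 16.0, 23.0]), (0.63, [148.0, 214.0, 37.0, 28.0])]
bed [(0.63, [287.0, 233.0, 76.0, 24.0])]
sprung_jaw [(0.64, [262.0, 230.0, 7.0, 18.0])]
knob_grip [(0.77, [340.0, 239.0, 21.0, 20.0])]
needle []
mark_tip []
clamp [(0.87, [286.0, 231.0, 133.0, 54.0])]
scene 348.7893466150927 [0.01935297 0.50242288 0.47386168]
charcoal [(0.69, [223.0, 258.0, 27.0, 22.0]), (0.67, [168.0, 268.0, 36.0, 27.0]), (0.64, [278.0, 279.0, 38.0, 31.0]), (0.63, [147.0, 216.0, 19.0, 21.0])]
bed [(0.58, [314.0, 226.0, 61.0, 24.0])]
sprung_jaw [(0.5, [289.0, 221.0, 17.0, 20.0])]
knob_grip [(0.63, [351.0, 198.0, 16.0, 22.0])]
needle []
mark_tip []
clamp [(0.62, [305.0, 220.0, 124.0, 72.0])]
{'time': 0.8, 'q': [1.159, 0.527, 1.433, -0.0, 1.181, -0.178], 'joint_velocities': [-0.0, 0.0, 0.001, 0.0, -0.001, -0.0], 'joint_torque': [-0.001, -43.994, -17.698, 0.063, 0.05, 0.0], 'position': [0.144, 0.608, 0.221], 'tool_rot': [0.116, 0.993, 0.0, 0.0], 'ft_force': [-0.227, 0.213, -0.329], 'moment': [-0.01, 0.007, 0.008], 'grip_force': 0.0, 'grip_width': 0.087} 0.022
```

View pics/top.png

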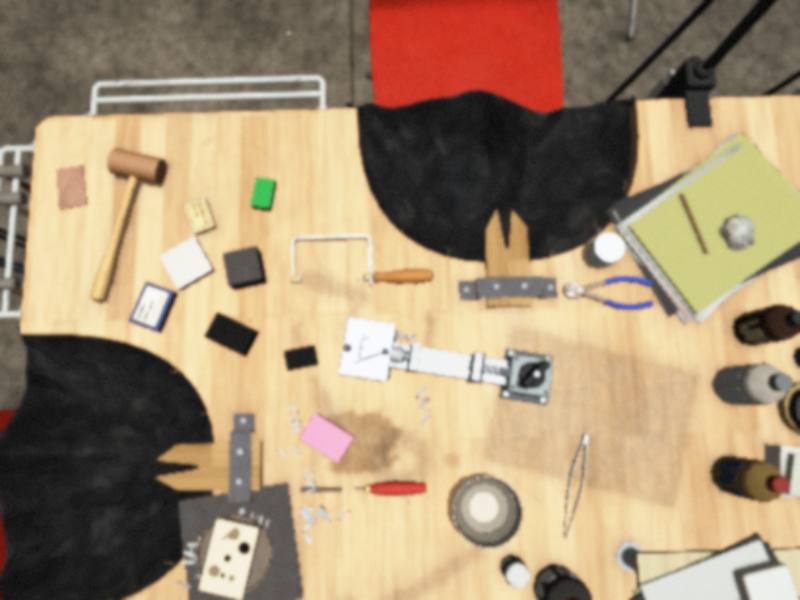

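Run:
```python
from h import *
a=np.load("top.npy")
x=cv2.resize(a[190:290,120:250],(780,600),interpolation=cv2.INTER_CUBIC)
cv2.imwrite("pics/crop1.png",x)
x=cv2.resize(a[190:275,210:360],(800,453),interpolation=cv2.INTER_CUBIC)
cv2.imwrite("pics/crop2.png",x)
```

```text
(no output)
```

View pics/crop1.png

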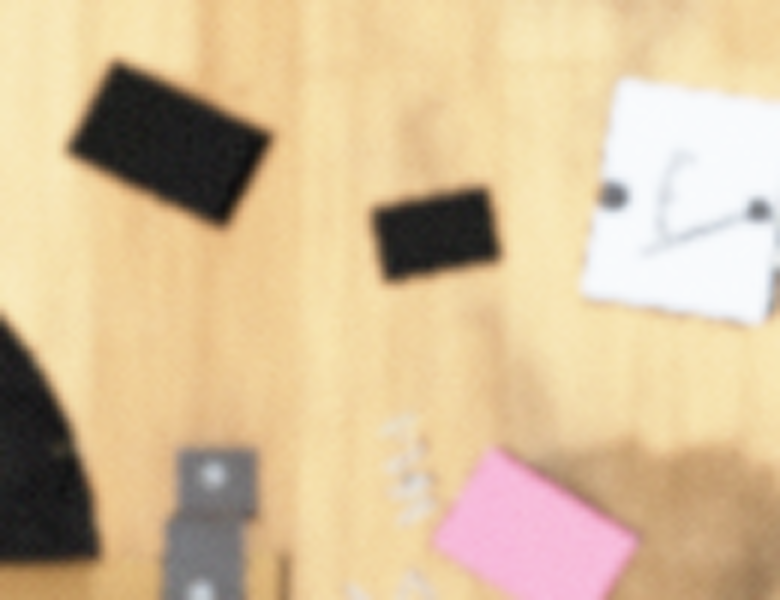

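View pics/crop2.png

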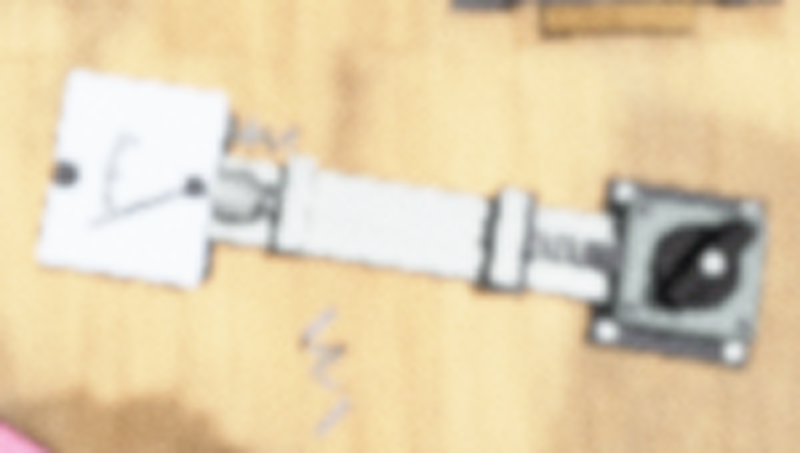

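Black candidates in the top picture (native px): (148,214), large, flat and oblong; (192,229), the same shape but clearly smaller; (156,171), the square, taller ring box. Green (167,126) and pink (210,281) are ruled out by colour. The charcoal is the large one at (148,214), confirmed in crop 1. The dial shows the needle tip at about (227,232), the pivot at (247,225) and the set mark at (222,223).

Run:
```python
from h import *
a=np.load("top.npy");b=np.load("scene.npy")
g=a.max(2)
def rect(mask,z,name):
    n,l,st,c=cv2.connectedComponentsWithStats(mask.astype(np.uint8)); i=1+np.argmax(st[1:,4])
    p=np.argwhere(l==i)[:,::-1].astype(np.float32)
    w=np.array([ray("top",u,v,z)[:2] for u,v in p],np.float32)*1000
    (cx,cy),s,_=cv2.minAreaRect(w); bx=cv2.boxPoints(cv2.minAreaRect(w)); e=[bx[1]-bx[0],bx[2]-bx[1]]; L=max(e,key=np.linalg.norm)
    print(name,cx,cy,s,"long axis yaw deg",np.degrees(np.arctan2(L[1],L[0])))
m=np.zeros_like(g,bool);m[195:232,125:172]=g[195:232,125:172]<90;rect(m,.026,"big")
m=np.zeros_like(g,bool);m[220:238,180:206]=g[220:238,180:206]<90;rect(m,.02,"small")
C=lambda u,v,z:(1e3*ray("top",210+u*.1875,190+v*.1876,z)[:2]).round(1)
pv,tip,mk=C(195,186,.0545),C(92,226,.0545),C(66,174,.0545)
f=lambda p:np.degrees(np.arctan2(*(p-pv)[::-1]))
print("pivot",pv,"tip",tip,np.linalg.norm(tip-pv),"mark",mk,"ang cw deg",f(tip)-f(mk))
print("plate corners",[C(*q,.051) for q in((70,70),(230,92),(200,288),(38,262))])
print("jaw faces s",C(313,160,.051),C(305,252,.051),"p",C(500,190,.051),C(490,287,.051))
print("bar edges",C(322,168,.02),C(485,195,.02),C(478,277,.02),C(315,250,.02))
print("housing corners",[C(*q,.042) for q in((618,180),(764,203),(744,365),(590,340))])
print("wing ends",C(748,230,.08),C(665,300,.08),"dot",C(713,264,.08))
for d in robot.outline_of("top","clamp")[:1]:
    r=d["region"];rect(r,.045,"clamp")
for d in robot.outline_of("top","knob_grip")[:1]: rect(d["region"],.06,"knob")
for d in robot.outline_of("top","bed")[:1]: rect(d["region"],.02,"bed")
x=cv2.resize(b[170:300,130:390],(800,400),interpolation=cv2.INTER_CUBIC)
cv2.imwrite("pics/crop3.png",x)
```

```text
big 571.6063232421875 299.262939453125 (70.78785705566406, 39.972171783447266) long axis yaw deg 62.290974
small 532.5107421875 191.5101318359375 (26.980512619018555, 44.87247085571289) long axis yaw deg -80.28369
pivot [534.4  57.9] tip [518.1 103.7] 48.61409260697971 mark [541.4 114.9] ang cw deg 26.59166750473034
plate corners [array([588.4, 112.7]), array([576.4,  41.2]), array([489.7,  56.9]), array([503.2, 128.1])]
jaw faces s [544.8   5.2] [504.2  10.2] p [529.  -77.2] [486.5 -70.7]
bar edges [5.441e+02 1.000e-01] [529.6 -74.1] [492.4 -69.1] [506.7   4.6]
housing corners [array([ 532.8, -131.4]), array([ 520.6, -196. ]), array([ 449.5, -182. ]), array([ 462.3, -114.8])]
wing ends [ 506.4 -178.7] [ 477.7 -141.4] dot [ 492.4 -162.8]Traceback (most recent call last):
  File "<stdin>", line 22, in <module>
  File "<stdin>", line 7, in rect
  File "h.py", line 4, in ray
    m=robot.camera_model(cam);R=np.array(m["R"]);t=np.array(m["t"])
ValueError: time passes only in moves, steps and waits
```

```bash
python3 - <<'E'
from rig import robot
import pickle
pickle.dump({c:robot.camera_model(c) for c in("top","scene")},open("cm.pkl","wb"))
E
sed -i 's/robot.camera_model(cam)/CM[cam]/; s/^from rig import robot/from rig import robot\nimport pickle\nCM=pickle.load(open("cm.pkl","rb"))/' h.py
cat >> h.py <<'E'
def box(x0,x1,y0,y1,z0,z1,o,yaw):
    c,s=np.cos(yaw),np.sin(yaw)
    return [(o[0]+c*x-s*y,o[1]+s*x+c*y,z) for z in(z0,z1) for x,y in((x0,y0),(x1,y0),(x1,y1),(x0,y1))]
def draw(img,cam,P,off,k,col):
    p=[tuple(int(t) for t in (proj(cam,q)-off+.5)*k) for q in P]
    for i in range(4):
        cv2.line(img,p[4+i],p[4+(i+1)%4],col,1)
        if cam=="scene": cv2.line(img,p[i],p[(i+1)%4],col,1)
E
python3 - <<'E'
from h import *
a=np.load("top.npy");b=np.load("scene.npy")
o=(.518,-.027);yaw=np.radians(-10.8)
C=[(.5716,.2993),np.radians(62.3-90)]
out=[]
for cam,im,r in(("top",a,(200,260,205,365)),("scene",b,(165,285,130,390))):
    k=800/(r[3]-r[2]);x=cv2.resize(im[r[0]:r[1],r[2]:r[3]],None,fx=k,fy=k,interpolation=cv2.INTER_CUBIC)
    off=np.array([r[2],r[0]])
    for B,col in(((-.043,.043,.078,.150,.045,.051),(0,0,255)),((-.029,.029,-.17,-.106,0.01,.042),(0,160,0)),((-.021,.021,.0385,.0386,.02,.051),(255,0,0)),((-.021,.021,-.0475,-.0474,.02,.051),(255,0,255))):
        draw(x,cam,box(*B,o,yaw),off,k,col)
    draw(x,cam,box(-.0225,.0225,-.035,.035,0,.026,*C),off,k,(255,255,0))
    out.append(x)
cv2.imwrite("pics/ov.png",cv2.resize(np.vstack(out),None,fx=.85,fy=.85))
print(np.vstack(out).shape)
E
```

```text
(669, 800, 3)
```

View pics/ov.png

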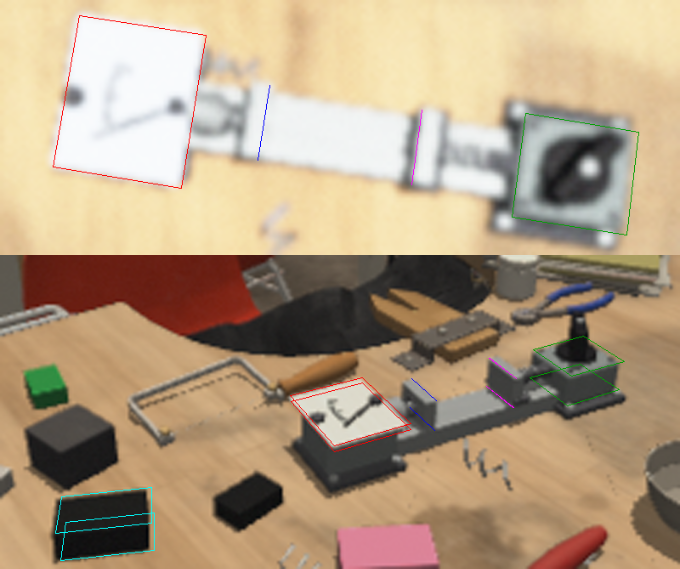

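The overlay fits both views: plate, jaws and charcoal all coincide with the model. Bay ≈ (0.517, -0.032), block ≈ (0.572, 0.299). Moving now.

```bash
python3 -m jog '[0.08,-0.0487,-0.0202,0,0, 0.08,-0.0487,-0.0202,0,0, 0.08,-0.0487,-0.0202,0,0, 0.08,-0.0487,-0.0202,0,0, 0.08,-0.0487,-0.0202,0,0, 0.08,-0.0487,-0.0202,0,0, 0.08,-0.0487,-0.0202,0,0, 0.08,-0.0487,-0.0202,0,0, 0.08,-0.0487,-0.0202,0,0, 0.08,-0.0487,-0.0202,0,0, 0.08,0,0,0.014,1.044, 0.08,0,0,0.014,1.044, 0.08,0,0,0.014,1.044, 0.08,0,0,0.014,1.044, 0.08,0,0,0.014,1.044, 0.08,0,0,0.014,1.044, 0.08,0,0,0.014,1.044, 0.08,0,0,0.014,1.044, 0.08,0,0,0.014,1.044, 0.08,0,0,0.014,1.044]' 20
cat > st.py <<'E'
from h import *
import sys
s=robot.get_obs();p=s["position"];q=s["tool_rot"]
from scipy.spatial.transform import Rotation as Ro
R=Ro.from_quat(q).as_matrix();yaw=np.degrees(np.arctan2(R[1,1],R[0,1]))
print("t",s["time"],"p",np.round(p,4),"yaw y",round(yaw,2),"z",np.round(R[:,2],3),"q",np.round(s["q"],2),"F",np.round(s["ft_force"],1),"M",np.round(s["moment"],2),"w",round(s["grip_width"],4),s["grip_force"])
if len(sys.argv)>3:
    X=np.array([float(v) for v in sys.argv[1:4]]);print("shift",np.round(R.T@(X-p),4))
    if len(sys.argv)>4: print("roll units",round((yaw-float(sys.argv[4]))/10,3))
E
python3 st.py .5716 .2993 .025 -27.7
```

```text
time: 3.35
position: [0.5716, 0.2993, 0.0808]
tool_rot: [0.858, 0.514, 0.0, 0.0]
ft_force: [0.5, -0.5, -0.2]
grip_width: 0.08
grip_force: 0.0
t 3.35 p [0.5716 0.2993 0.0808] yaw y -28.08 z [ 0.  0. -1.] q [ 0.31  0.73  1.49 -0.    0.93  0.8 ] F [ 0.5 -0.5 -0.2] M [-0.09  0.08 -0.09] w 0.08 0.0
shift [ 0.     -0.      0.0558]
roll units -0.038
```

```bash
python3 -m jog '[0.08,0,0,0.02,0, 0.08,0,0,0.02,0, 0.08,0,0,0.0158,0, 0.08,0,0,0,0, 0.03,0,0,0,0, 0.03,0,0,0,0, 0.03,0,0,0,0, 0.03,0,0,0,0, 0.03,0,0,0,0]' 15
python3 - <<'E'
from h import *
a=robot.camera("scene");cv2.imwrite("pics/g.png",cv2.resize(a[190:310,110:270],(640,480),interpolation=cv2.INTER_CUBIC))
E
python3 st.py .517 -.032 .095 -10.8
```

```text
time: 4.47
position: [0.5715, 0.2993, 0.0257]
tool_rot: [0.856, 0.517, 0.0, 0.0]
ft_force: [0.4, -0.2, -0.6]
grip_width: 0.0379
grip_force: 0.0
t 4.525 p [0.5715 0.2992 0.0256] yaw y -27.74 z [ 0.  0. -1.] q [ 0.31  0.81  1.51 -0.    0.83  0.79] F [-0.4  0.1  0.4] M [-0.12  0.1   0.02] w 0.0347 0.0
shift [-0.3185  0.106  -0.0694]
roll units -1.694
```

View pics/g.png

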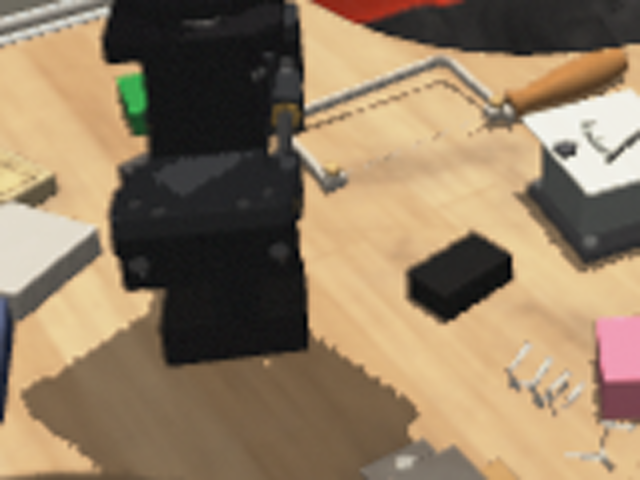

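The width ran to 35 mm with no grip force, so the block isn't between the pads: in the scene crop it seems to lie in front of the gripper, around (235,325). I'll check where the TCP projects in both views.

Run:
```python
from h import *
out=[]
a=np.load("scene.npy");t=robot.camera("top");s=robot.camera("scene")
P=robot.get_obs()["position"]
for cam,im,r in(("top",t,(180,260,110,190)),("scene",s,(230,310,120,200)),("scene",a,(230,310,120,200))):
    x=cv2.resize(im[r[0]:r[1],r[2]:r[3]],(400,400) if cam=="top" else (400,400),interpolation=cv2.INTER_CUBIC);x=np.clip(x.astype(float)*2,0,255).astype(np.uint8)
    off=np.array([r[2],r[0]])
    draw(x,cam,box(-.0225,.0225,-.035,.035,0,.026,(.5716,.2993),np.radians(-27.7)),off,5,(255,255,0))
    p=(proj(cam,[P[0],P[1],.003])-off+.5)*5;cv2.circle(x,(int(p[0]),int(p[1])),4,(0,0,255),-1)
    out.append(x)
cv2.imwrite("pics/chk.png",cv2.resize(np.hstack(out),(800,267)))
```

```text
(no output)
```

View pics/chk.png

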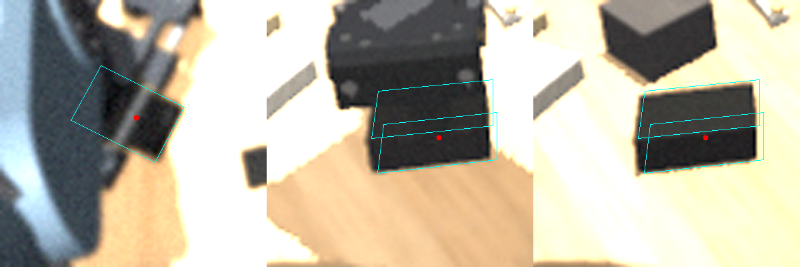

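```bash
python3 -m jog '[0.03,0,0,0,0]' ; python3 st.py
```

```text
time: 4.75
position: [0.5714, 0.2992, 0.0254]
tool_rot: [0.856, 0.517, -0.0, -0.0]
ft_force: [-0.3, 0.1, 0.1]
grip_width: 0.0306
grip_force: 0.0
t 4.75 p [0.5714 0.2992 0.0254] yaw y -27.74 z [-0. -0. -1.] q [ 0.31  0.81  1.51 -0.    0.83  0.79] F [-0.3  0.1  0.1] M [-0.07  0.09 -0.02] w 0.0306 0.0
```

The fingers do straddle the block's middle in the top view, yet nothing has stopped them. I'll close further and see where they end up.

```bash
python3 -m jog '[0.0,0,0,0,0, 0,0,0,0,0, 0,0,0,0,0, 0,0,0,0,0]' 15
python3 - <<'E'
from h import *
t=robot.camera("top");s=robot.camera("scene");np.save("t2.npy",t);np.save("s2.npy",s)
f=lambda im:np.clip(255*(im/255.)**.45,0,255).astype(np.uint8)
x=np.hstack([cv2.resize(f(t[190:250,120:180]),(400,400),interpolation=cv2.INTER_CUBIC),cv2.resize(f(s[235:295,135:195]),(400,400),interpolation=cv2.INTER_CUBIC)])
cv2.imwrite("pics/chk2.png",x)
E
python3 st.py
```

```text
time: 5.25
position: [0.5714, 0.2992, 0.0254]
tool_rot: [0.856, 0.517, -0.0, -0.0]
ft_force: [-0.7, 0.5, 0.9]
grip_width: 0.0022
grip_force: 0.0
t 5.35 p [0.5714 0.2992 0.0254] yaw y -27.74 z [-0. -0. -1.] q [ 0.31  0.81  1.51 -0.    0.83  0.79] F [ 0.3 -0.  -0.1] M [-0.11  0.08 -0.05] w 0.001 0.0
```

View pics/chk2.png

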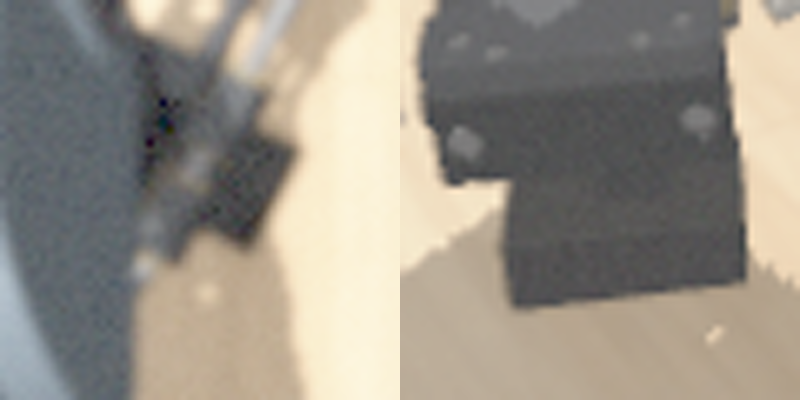

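Run:
```python
from h import *
y=np.radians(-27.74);e=np.array([np.cos(y),np.sin(y),0]);f=np.array([-e[1],e[0],0]);T=np.array([.5714,.2992,.0254])
for h in(.048,.1): print([proj("scene",T+np.array([0,0,h])+a*e+b*f).round(1).tolist() for a,b in((-.095,.0375),(-.095,-.0375),(-.0375,.095),(-.0375,-.095))])
print("seen corner 141.8 262.7; fingers tip",proj("scene",T-[0,0,.022]),"top of block centre",proj("scene",T))
for z in(.02,.0255,.05,.0755,.1): print(z,ray("scene",141.8-75*0,262.7,z).round(3))
print(robot.get_obs()["position"])
```

```text
[[141.6, 277.0], [186.3, 272.2], [112.7, 259.6], [217.2, 249.1]]
[[136.8, 252.2], [183.5, 247.7], [107.2, 235.8], [215.8, 226.1]]
seen corner 141.8 262.7; fingers tip [171.16431973 270.71748162] top of block centre [169.96475761 262.15705516]
0.02 [0.611 0.343 0.02 ]
0.0255 [0.604 0.345 0.026]
0.05 [0.572 0.354 0.05 ]
0.0755 [0.539 0.363 0.075]
0.1 [0.507 0.371 0.1  ]
[0.57140835 0.29921042 0.02543329]
```

The body's corner shows 14 px higher than the reported pose predicts. So the tool seems to stand about 30 mm higher than reported, with the fingers closed above the block. I'll open and feel downward in small steps.

```bash
python3 -m jog '[0.08,0,0,0,0,0.08,0,0,0,0,0.08,0,0,0,0,0.08,0,0,0,0,0.08,0,0,0,0,0.08,0,0,0,0,0.08,0,0,0,0,0.08,0,0,0.002,0]' 15; python3 -m jog '[0.08,0,0,0.002,0,0.08,0,0,0.002,0]' ; python3 st.py
```

```text
time: 6.35
position: [0.5716, 0.2993, 0.0236]
tool_rot: [0.856, 0.517, 0.0, 0.0]
ft_force: [0.0, 0.4, 0.2]
grip_width: 0.0725
grip_force: 0.0
time: 6.6
position: [0.5713, 0.2992, 0.0192]
tool_rot: [0.856, 0.517, -0.0, -0.0]
ft_force: [-0.8, -0.1, -0.7]
grip_width: 0.0792
grip_force: 0.0
t 6.6 p [0.5713 0.2992 0.0192] yaw y -27.74 z [-0. -0. -1.] q [0.31 0.82 1.51 0.   0.82 0.79] F [-0.8 -0.1 -0.7] M [-0.14  0.04  0.01] w 0.0792 0.0
```

No contact at a reported tip height of -3 mm, which confirms the offset. Carrying on down.

```bash
python3 -m jog '[0.08,0,0,0.004,0,0.08,0,0,0.004,0,0.08,0,0,0.004,0,0.08,0,0,0.003,0]'; python3 -m jog '[0.08,0,0,0.002,0,0.08,0,0,0,0]';python3 -m jog '[0.08,0,0,0.002,0,0.08,0,0,0,0]'
```

```text
time: 7.1
position: [0.5713, 0.2992, 0.004]
tool_rot: [0.856, 0.517, -0.0, -0.0]
ft_force: [0.5, -0.1, -0.3]
grip_width: 0.0798
grip_force: 0.0
time: 7.35
position: [0.5713, 0.2992, 0.0023]
tool_rot: [0.856, 0.517, -0.0, -0.0]
ft_force: [0.1, 0.5, 0.5]
grip_width: 0.0797
grip_force: 0.0
time: 7.6
position: [0.5713, 0.2992, 0.0004]
tool_rot: [0.856, 0.517, -0.0, -0.0]
ft_force: [0.4, -0.1, 0.1]
grip_width: 0.0803
grip_force: 0.0
```

```bash
for i in 1 2; do python3 -m jog '[0.08,0,0,0.002,0,0.08,0,0,0,0]' | egrep 'posi|ft_'; done; python3 -m jog '[0.08,0,0,0.0015,0,0.08,0,0,0,0]' | egrep 'posi|ft_'
python3 - <<'E'
from h import *
s=robot.camera("scene");np.save("s3.npy",s)
f=lambda im:np.clip(255*(im/255.)**.45,0,255).astype(np.uint8)
x=cv2.resize(f(s[215:305,115:215]),(800,600),interpolation=cv2.INTER_CUBIC)
cv2.imwrite("pics/chk3.png",x)
E
```

```text
position: [0.5717, 0.2993, -0.0008]
ft_force: [-0.3, -0.9, 2.8]
position: [0.5717, 0.2993, -0.0009]
ft_force: [-2.8, -1.9, 15.8]
position: [0.5717, 0.2993, -0.0009]
ft_force: [-5.4, -3.1, 22.4]
```

View pics/chk3.png

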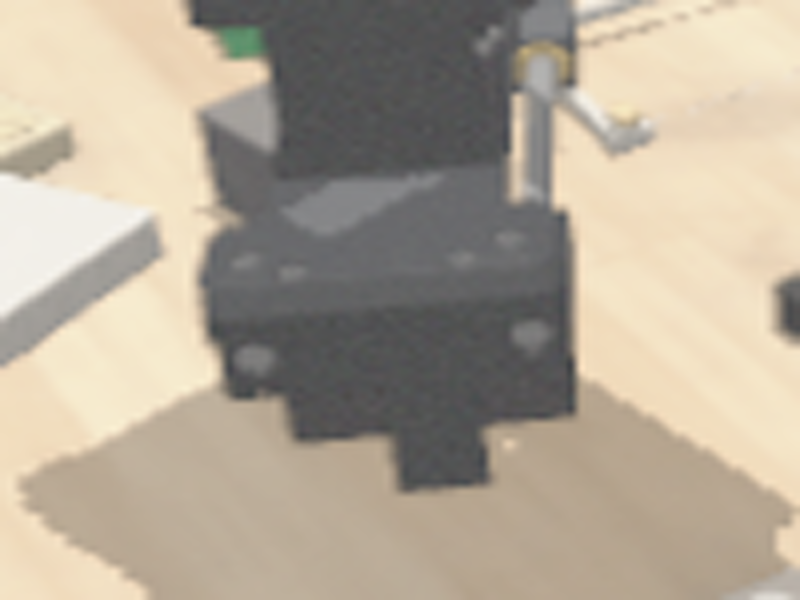

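The front finger is on the table in front of the block, at crop (440,490). So tip height = reported z + 1 mm. Back up slightly and close.

```bash
python3 -m jog '[0.08,0,0,-0.0075,0,0.03,0,0,0,0,0.03,0,0,0,0,0.03,0,0,0,0,0.03,0,0,0,0,0.03,0,0,0,0,0.03,0,0,0,0,0.03,0,0,0,0]' 15
python3 - <<'E'
from h import *
y=np.radians(-27.74);e=np.array([np.cos(y),np.sin(y),0]);f=np.array([-e[1],e[0],0]);T=np.array([.5714,.2992,0])
print([proj("scene",T-.055*e+b*f) for b in(-.0095,.0095)],"seen x 164.4..176.3, row 287-288.5")
E
```

```text
time: 9.4
position: [0.5714, 0.2992, 0.0024]
tool_rot: [0.856, 0.517, -0.0, -0.0]
ft_force: [-0.1, -1.0, -0.0]
grip_width: 0.0449
grip_force: 15.0
[array([175.09299851, 290.15617406]), array([164.95250726, 291.32341845])] seen x 164.4..176.3, row 287-288.5
```

Gripped at 44.9 mm and 15 N. Lift and carry over the bay.

```bash
python3 -m jog '[0.03,0,0,-0.03,0,0.03,0,0,-0.04,0,0.03,0,0,-0.03,0,0.03,-0.0455,0.01514,0,0,0.03,-0.0455,0.01514,0,0,0.03,-0.0455,0.01514,0,0,0.03,-0.0455,0.01514,0,0,0.03,-0.0455,0.01514,0,0,0.03,-0.0455,0.01514,0,0,0.03,-0.0455,0.01514,0,0,0.03,0,0,0,-0.847,0.03,0,0,0,-0.847,0.03,0,0,0.02,0,0.03,0,0,0,0,0.03,0,0,0,0]' 20;  python3 - <<'E'
from h import *
t=robot.camera("top");s=robot.camera("scene")
f=lambda im:np.clip(255*(im/255.)**.6,0,255).astype(np.uint8)
x=np.hstack([cv2.resize(f(t[190:270,210:310]),(400,320),interpolation=cv2.INTER_CUBIC),cv2.resize(f(s[165:245,260:360]),(400,320),interpolation=cv2.INTER_CUBIC)])
cv2.imwrite("pics/chk4.png",x)
E
python3 st.py .517 -.032 .0234 -10.8
```

```text
time: 11.28
position: [0.5172, -0.032, 0.0828]
tool_rot: [0.77, 0.637, 0.0, 0.0]
ft_force: [0.0, 0.3, -0.3]
grip_width: 0.0449
grip_force: 20.0
t 11.375 p [ 0.5174 -0.032   0.083 ] yaw y -10.79 z [ 0.001 -0.    -1.   ] q [-0.28  0.6   1.82 -0.    0.72 -0.09] F [ 0.2 -0.3 -0.1] M [-0.07  0.01  0.01] w 0.0452 19.99976968858391
shift [-0.     -0.0005  0.0596]
roll units 0.001
```

View pics/chk4.png

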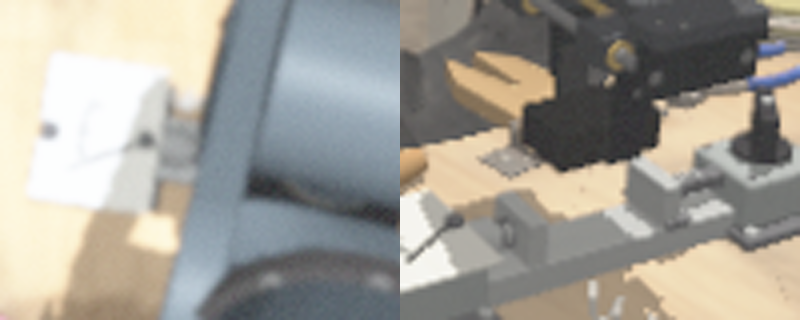

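```bash
python3 -m jog '[0.03,0,0,0.02,0,0.03,0,0,0.02,0,0.03,0,0,0.012,0,0.03,0,0,0.005,0,0.03,0,0,0,0]'|egrep 'tim|posi|ft_'; python3 -m jog '[0.03,0,0,0.0015,0,0.03,0,0,0,0]'|egrep 'posi|ft_'; python3 -m jog '[0.03,0,0,0.001,0,0.03,0,0,0,0]'|egrep 'posi|ft_|grip'
```

```text
time: 12.0
position: [0.5171, -0.032, 0.0255]
ft_force: [1.3, -0.5, -0.3]
position: [0.5172, -0.0321, 0.0243]
ft_force: [0.1, 0.1, -1.0]
position: [0.517, -0.032, 0.023]
ft_force: [0.2, 0.9, -0.6]
grip_width: 0.045
grip_force: 20.0
```

```bash
python3 -m jog '[0.03,0,0,0.001,0,0.03,0,0,0,0]'|egrep 'posi|ft_'; python3 -m jog '[0.06,0,0,0,0,0.06,0,0,0,0,0.06,0,0,0,0,0.06,0,0,0,0]'|egrep 'posi|ft_|grip'; python3 -m jog '[0.06,0,0,-0.03,0,0.06,0,0,-0.04,0,0.06,0,0,-0.04,0]'; python3 st.py .492 -.160 .1 37.6
```

```text
position: [0.517, -0.032, 0.0219]
ft_force: [0.9, -0.7, -0.9]
position: [0.517, -0.032, 0.022]
ft_force: [-1.2, 0.3, -0.4]
grip_width: 0.0592
grip_force: 0.0
time: 13.62
position: [0.5166, -0.0319, 0.1329]
tool_rot: [0.771, 0.637, -0.0, -0.0]
ft_force: [0.8, -0.6, -0.2]
grip_width: 0.0598
grip_force: 0.0
t 13.625 p [ 0.5166 -0.0319  0.1329] yaw y -10.8 z [-0.001  0.    -1.   ] q [-0.28  0.52  1.78 -0.    0.84 -0.09] F [ 0.8 -0.6 -0.2] M [-0.07  0.06 -0.03] w 0.0598 0.0
shift [-0.1304 -0.0002  0.0329]
roll units -4.84
```

Run:
```python
from h import *
a=np.load("top.npy");g=cv2.resize(a.max(2),None,fx=4,fy=4,interpolation=cv2.INTER_CUBIC)
for th in(50,65,80):
    m=np.zeros_like(g,bool);sl=np.s_[4*222:4*256,4*326:4*358];m[sl]=g[sl]<th
    n,l,st,c=cv2.connectedComponentsWithStats(m.astype(np.uint8));i=1+np.argmax(st[1:,4])
    p=np.argwhere(l==i)[:,::-1]
    w=np.array([ray("top",(u+.5)/4-.5,(v+.5)/4-.5,.08)[:2]*1e3 for u,v in p])
    d=w-[492.3,-162.7];r=np.hypot(*d.T);far=d[r>21]
    W=np.cov(w.T);ev,V=np.linalg.eigh(W)
    print(th,len(p),"cen",w.mean(0).round(1),"pca yaw",np.degrees(np.arctan2(V[1,1],V[0,1])).round(1),"far",np.round(np.degrees(np.arctan2(far[:,1],far[:,0]))[::max(1,len(far)//12)]))
s=robot.camera("scene");np.save("s5.npy",s);t=robot.camera("top");np.save("t5.npy",t)
for c in("scene","top"):
  for n in("charcoal","knob_grip"): print(c,n,[(round(d["conf"],2),np.round(d["extent"]).tolist()) for d in robot.look_for(c,n)[:4]])
o=np.array([.518,-.027]);u=np.array([.187,.982]);b=o-.005*u
for c in("scene","top"):
  P=np.array([proj(c,q) for q in box(-.0225,.0225,-.035,.035,.02,.046,b,np.radians(-10.8))]);print(c,"expect",((P.max(0)+P.min(0))/2).round(),(P.max(0)-P.min(0)).round())
```

```text
50 906 cen [ 493.7 -150.4] pca yaw 136.7 far [ 96. 101. 104. 108. 110. 112. 112. 118. 118. 118. 124. 124. 128.]
65 2070 cen [ 492.6 -153. ] pca yaw 135.8 far [-33.  87.  95. 101. 104. 108. 110. 115. 118. 120. 121. 124.]
80 2941 cen [ 492.9 -154. ] pca yaw 130.3 far [-26.  62.  71.  83.  92.  99. 107. 113. 114. 116. 128. 125. 131.]
scene charcoal [(0.73, [306.0, 220.0, 33.0, 27.0]), (0.59, [278.0, 280.0, 37.0, 30.0]), (0.56, [224.0, 259.0, 28.0, 20.0]), (0.46, [148.0, 216.0, 17.0, 16.0])]
scene knob_grip [(0.71, [350.0, 196.0, 17.0, 17.0])]
top charcoal [(0.71, [209.0, 280.0, 34.0, 28.0]), (0.58, [193.0, 228.0, 18.0, 16.0]), (0.5, [170.0, 127.0, 18.0, 24.0])]
top knob_grip []
scene expect [307. 219.] [35. 25.]
top expect [284. 232.] [32. 24.]
```

Block detected at scene (306,220), against an expected (307,219): placed. Now the knob.

```bash
python3 -m jog '[0.05,-0.0443,0.0002,0,0,0.05,-0.0443,0.0002,0,0,0.05,-0.0444,0.0002,0,0,0.05,0,0,0,-1.02,0.05,0,0,0,-1.02,0.05,0,0,0,-1.02,0.05,0,0,0,-1.02,0.05,0,0,0,-1,0.05,0,0,0.025,0,0.05,0,0,0.025,0,0.05,0,0,0.0155,0,0.05,0,0,0.012,0,0.05,0,0,0,0]' 50; python3 st.py .4923 -.1627 .055 40
```

```text
time: 15.55
position: [0.4921, -0.1625, 0.0534]
tool_rot: [0.423, 0.906, 0.0, -0.001]
ft_force: [-0.0, 0.4, 0.8]
grip_width: 0.0499
grip_force: 0.0
t 15.55 p [ 0.4921 -0.1625  0.0534] yaw y 40.0 z [-0.002  0.001 -1.   ] q [-0.53  0.66  1.83 -0.    0.66 -1.23] F [-0.   0.4  0.8] M [-0.02  0.03 -0.02] w 0.0499 0.0
shift [-0.0003  0.     -0.0016]
roll units -0.0
```

```bash
python3 -m jog '[0,0,0,-0.001,0,0,0,0,0,0,0,0,0,0,0,0,0,0,0,0,0,0,0,0,0,0,0,0,0,0]' 50; python3 st.py
```

```text
time: 16.3
position: [0.4943, -0.162, 0.0559]
tool_rot: [0.423, 0.906, 0.001, 0.001]
ft_force: [4.0, 5.2, 0.7]
grip_width: 0.0126
grip_force: 50.0
t 16.3 p [ 0.4943 -0.162   0.0559] yaw y 39.91 z [ 0.003  0.001 -1.   ] q [-0.53  0.65  1.83  0.    0.66 -1.23] F [4.  5.2 0.7] M [ 0.84 -0.7   0.04] w 0.0126 49.99934912659228
```

```bash
python3 -m jog '[0,0,0.002,0,0,0,0,0,0,0.8,0,0,0,0,0.8,0,0,0,0,0.8,0,0,0,0,0.8,0,0,0,0,0.8,0,0,0,0,0.8,0,0,0,0,0.8,0,0,0,0,0.8,0,0,0,0,0.8,0,0,0,0,0.8,0,0,0,0,0]' 50; python3 st.py
cat > dial.py <<'E'
from h import *
t=robot.camera("top")
# needle direction: darkest angular profile on the dial, pivot and plate from the first picture
def prof(im,rs):
    g=cv2.resize(im.max(2),None,fx=4,fy=4,interpolation=cv2.INTER_CUBIC).astype(float)
    pv=np.array([.5344,.0579]);A=np.radians(np.arange(60,150,1.));out=[]
    for th in A:
        v=[]
        for r in rs:
            q=proj("top",[pv[0]+r*np.cos(th),pv[1]+r*np.sin(th),.0545]);v.append(g[int(round(q[1]*4+1.5)),int(round(q[0]*4+1.5))])
        out.append(np.mean(v))
    return np.degrees(A),np.array(out)
a=np.load("top.npy")
for im in(a,t):
    A,p=prof(im,np.linspace(.012,.022,10)/1);A2,p2=prof(im,np.linspace(.039,.047,8));A3,p3=prof(im,np.linspace(.054,.058,5))
    print("inner",A[p.argmin()],p.min().round(),np.median(p).round(),"| tip",A2[p2.argmin()],p2.min().round(),"| mark",A3[p3.argmin()],p3.min().round())
    print(p2[::3].astype(int))
np.save("t_last.npy",t)
E
python3 dial.py
```

```text
time: 17.8
position: [0.4921, -0.1617, 0.0558]
tool_rot: [0.906, 0.423, -0.002, -0.001]
ft_force: [-5.1, -2.0, 6.6]
grip_width: 0.0129
grip_force: 50.0
t 17.8 p [ 0.4921 -0.1617  0.0558] yaw y -39.96 z [-0.004  0.    -1.   ] q [-0.53  0.65  1.83 -0.    0.67  0.17] F [-5.1 -2.   6.6] M [-0.53  0.98 -0.01] w 0.0129 50.00206774100661
inner 104.0 228.0 251.0 | tip 106.0 235.0 | mark 83.0 139.0
[246 246 246 246 245 244 243 243 245 246 245 243 243 242 240 236 236 246
 251 252 252 252 252 252 252 252 251 248 246 245]
inner 104.0 241.0 254.0 | tip 106.0 246.0 | mark 83.0 159.0
[251 252 251 252 251 250 249 249 251 252 251 249 249 250 249 246 247 252
 254 254 254 254 254 254 254 254 253 252 251 250]
```

```bash
cat > dial.py <<'E'
from h import *
t=robot.camera("top");np.save("t_last.npy",t)
pv=np.array([.5344,.0579])
def prof(im,r0,r1,lo,hi):
    g=cv2.GaussianBlur(cv2.resize(cv2.cvtColor(im,cv2.COLOR_BGR2GRAY),None,fx=4,fy=4,interpolation=cv2.INTER_CUBIC),(0,0),1.5).astype(np.float32)
    A=np.arange(lo,hi,.5);r=np.linspace(r0,r1,14)
    P=np.array([[proj("top",[pv[0]+q*np.cos(np.radians(a)),pv[1]+q*np.sin(np.radians(a)),.0545])*4+1.5 for q in r] for a in A],np.float32)
    v=cv2.remap(g,P[...,0],P[...,1],1).mean(1);d=np.median(v)-v;i=d.argmax();s=slice(max(0,i-10),i+11);w=np.clip(d[s]-.3*d[i],0,None)
    return (A[s]*w).sum()/w.sum(),d[i]
for im in(np.load("top.npy"),t):
    print([tuple(np.round(prof(im,*k),1)) for k in((.012,.024,60,135),(.024,.037,60,135),(.052,.059,65,115))])
E
python3 dial.py; python3 -m jog '[0,0,0,0,0.7,0,0,0,0,0.7,0,0,0,0,0]' 50|egrep 'time|ft'; python3 dial.py
```

```text
[(np.float64(105.0), np.float64(25.7)), (np.float64(105.5), np.float64(28.9)), (np.float64(82.3), np.float64(98.5))]
[(np.float64(104.6), np.float64(15.4)), (np.float64(105.4), np.float64(18.1)), (np.float64(82.3), np.float64(85.3))]
time: 18.27
ft_force: [-5.5, -2.4, 6.7]
[(np.float64(105.0), np.float64(25.7)), (np.float64(105.5), np.float64(28.9)), (np.float64(82.3), np.float64(98.5))]
[(np.float64(103.1), np.float64(12.9)), (np.float64(104.5), np.float64(20.4)), (np.float64(82.3), np.float64(84.9))]
```

```bash
python3 -m jog '[0,0,0,0,0.7,0,0,0,0,0.5,0,0,0,0,0]' 50|egrep 'time|ft'; python3 dial.py; python3 st.py
```

```text
time: 18.7
ft_force: [-4.4, -1.6, 6.8]
[(np.float64(105.0), np.float64(25.7)), (np.float64(105.5), np.float64(28.9)), (np.float64(82.3), np.float64(98.5))]
[(np.float64(94.9), np.float64(20.5)), (np.float64(94.9), np.float64(21.9)), (np.float64(82.2), np.float64(84.5))]
t 18.75 p [ 0.4916 -0.161   0.0558] yaw y -65.92 z [-0.005  0.001 -1.   ] q [-0.53  0.65  1.83 -0.    0.67  0.62] F [-4.6 -0.7  7.3] M [-0.26  1.04  0.07] w 0.0124 50.00183405354619
```

```bash
python3 -m jog '[0,0,0,0,0.6,0,0,0,0,0.5,0,0,0,0,0]' 50|egrep 'time|ft'; python3 dial.py
```

```text
time: 19.12
ft_force: [-4.2, -1.4, 7.1]
[(np.float64(105.0), np.float64(25.7)), (np.float64(105.5), np.float64(28.9)), (np.float64(82.3), np.float64(98.5))]
[(np.float64(83.6), np.float64(14.0)), (np.float64(84.0), np.float64(30.9)), (np.float64(82.3), np.float64(88.7))]
```

```bash
python3 -m jog '[0,0,0,0,0.15,0,0,0,0,0]' 50|egrep 'time|ft'; python3 dial.py|tail -1;  python3 -m jog '[0.03,0,0,0,0,0.03,0,0,0,0,0.04,0,0,0,0,0.05,0,0,-0.001,0,0.05,0,0,-0.04,0,0.05,0,0,-0.05,0,0.05,0,0,-0.05,0,0.05,0,0,0,0]'|egrep 'time|ft|pos'; python3 dial.py|tail -1
python3 - <<'E'
from h import *
s=robot.camera("scene");t=np.load("t_last.npy")
print([(round(d["conf"],2),np.round(d["extent"]).tolist()) for d in robot.look_for("scene","charcoal")[:3]])
x=np.hstack([cv2.resize(t[190:270,210:310],(400,320),interpolation=cv2.INTER_CUBIC),cv2.resize(s[165:245,260:360],(400,320),interpolation=cv2.INTER_CUBIC)])
cv2.imwrite("pics/fin.png",x)
E
```

```text
time: 19.42
ft_force: [-4.5, -0.3, 8.2]
[(np.float64(83.4), np.float64(17.9)), (np.float64(83.3), np.float64(26.2)), (np.float64(82.3), np.float64(89.2))]
time: 20.48
position: [0.4969, -0.1629, 0.2005]
ft_force: [-0.1, -1.4, -0.6]
[(np.float64(83.1), np.float64(18.3)), (np.float64(83.3), np.float64(26.5)), (np.float64(82.3), np.float64(90.8))]
[(0.94, [302.0, 220.0, 29.0, 21.0]), (0.77, [278.0, 279.0, 39.0, 30.0]), (0.74, [224.0, 259.0, 24.0, 19.0])]
```

View pics/fin.png

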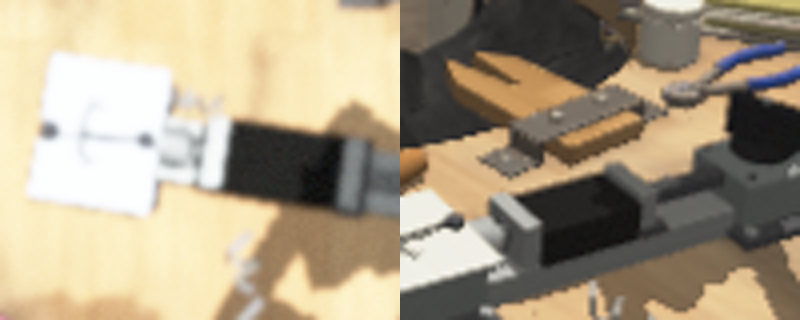

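The block lies flat and is gripped between the jaws. The needle, from (148,140) to (80,134), points at the mark at (48,131), and the gripper is clear of everything.

```bash
python3 -c "
from rig import robot
print(robot.hand_in())"
```

```text
the job is handed in; nothing more can be done
None
```

I handed in the job at about 20.6 s of the 54 s allowed: the charcoal block lies flat on the bar between the jaws, gripped, with the needle about 1° (about 1 mm at the tip) short of the set mark and the gripper clear; no verdict came back.

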